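# Clamp a culture dish on the light stage

### The arm

A 6-joint arm with a two-finger parallel gripper is mounted at the origin on the work surface. World frame = base frame: x ahead of the robot, y to its left, z up, the work surface at z = 0. Lengths are in m, angles in rad, forces in N, time in s.
With the tool pointing down it reaches from about 0.275 to 1 m from the base axis. Payload 8.4 kg.
Tool frame: the origin (TCP) lies on the centre line of the jaws, within the pads' length; the fingertips stand 17 mm ahead of it and the grasp point (between the pads) lies 2 mm behind it (bot.tcp_to_tips is the z of the fingertips in the tool frame, in m); z points along the fingers, y is the line along which they close (so a half turn about z gives the same grasp; the last joint's range is limited). The gripper opens to 85 mm and grips with 20 to 120 N. Pads are 22 mm wide; open, the fingers measure 114 mm over their backs; the gripper's body (76 mm by 85 mm) begins 54 mm behind the grasp point. The pads swing forward as they close: fully open they stand 13 mm farther back than shut.
Start: joints at [1.314, 0.353, 1.633, -0, 1.155, -0.002], TCP at [0.158, 0.605, 0.248] pointing down, gripper open.
Joint ranges: [-2.63, 2.63], [-0.92, 2.1], [0.06, 2.66], [-1.3, 4.44], [0, 2.69], [-3.02, 3.02]. Speed limits (rad/s): [2.22, 2.22, 2.79, 3.14, 3.14, 3.14].

### API

Orientations are given as a unit quaternion [x, y, z, w].
In Python, from workcell import bot, hand, kinematics, get_obs, vision, hand_in gives the robot as it stands. The module is installed in compiled form; this text tells all that it offers. Calls block until the motion is done:
- bot.reach(position, orientation): joint-space move of the TCP to a pose.
- bot.servo_line(position, ori=None, velocity=0.15): straight line of the TCP; ori=None keeps the orientation; velocity is the mean speed in m/s.
- bot.goto_joints(angles): joint-space move.
- hand.move_gripper(opening, strength=None): finger opening in m; strength is the grip in N (None keeps the last); returns when the fingers have stopped.
- bot.dwell(seconds).
- kinematics.solve_ik(position, orientation): joint angles nearest the present ones, or None.
- get_obs(): the state.
- vision.read_camera(name): name is "scene" or "side" or "wrist"; returns a dict with "frame" (400x640x3 uint8, red, green, blue), "intrinsics" (3x3 intrinsics, pixels), "dist" ([k1, k2, p1, p2, k3] as OpenCV has them; the pictures are not rectified), "view" (4x4, takes a point from world to camera coordinates). Camera axes: x right, y down, z forward; pixel columns grow to the right and rows downward; lengths in m; the calibration is good to about 2 mm. A picture is of the moment at which its call begins. There is no depth.
A pose or a line that the arm cannot do raises bot.IKError and nothing moves.
- hand_in(): hands the job in; it is judged then, once.
The state is a dict: "time_s": time; "joint_pos": joint angles; "joint_vel": joint speeds; "joint_efforts": joint torques, N m; "position": TCP position; "orientation": TCP orientation; "wrist_force": force on the tool from outside, world axes, zero at the start; "ft_torque": the same for the moment, N m; "gripper_width": finger opening in m; "grip_force": force on a finger pad.
Only numpy, scipy, OpenCV 4.12 (cv2) and the standard library are available. Lean on these libraries where they do the work, as an engineer would, in place of code of your own. Each camera call takes 0.05 s, during which the arm holds its last target. There are 200 camera calls.

### The job

Load the small covered culture dish on the light base for viewing: set it on the black stage plate between the two fixed pins and the sliding jaw, and slide the jaw up by its post until it holds the dish against both pins, so that the dish lies flat and centred over the round window. Keep the dish level on the way, leave the big dish and the jar where they are, and let go of everything at the end.

Things in the scene. Friction and masses are not known exactly. Their poses are not given: they have to be found in the camera images.
- dish: the small culture dish: a flat round dish of clear plastic with its lid on and amber jelly inside, 60 mm in diameter and 20 mm high, 25 to 50 g; the smaller of the two such dishes, standing on the bench beside the light base. Origin: centre of its underside, z up; its yaw means nothing.
- big_dish: bystander: the large culture dish, same look, 90 mm in diameter and 16 mm high. Origin: centre of its underside.
- jar: bystander: small round amber glass jar with a white lid, 52 mm in diameter, 55 mm high. Origin: centre of its underside.
- stage: the light base, fixed: white box 200 (its x) x 280 (its y) x 50 mm high with a black plate 190 x 270 x 10 mm on top, plate's top 60 mm above the bench. Place and yaw vary. In the plate's middle a flush round white window, 42 mm across. On the +y side of it stand two fixed steel pins, on the -y side the sliding jaw. Origin: centre of the box's underside, below the window; z up.
- stage_center (a point): centre of the window, on the plate's top face; axes as the light base's. The two pins, 12 mm in diameter and 14 mm high, stand at x = +-20.6 mm, y = +29.5 mm from it. A 60 mm dish that touches both pins and the jaw is centred here.
- jaw (a joint): travel of the jaw along the light base's +y, towards the pins, in m: 0 open (starts at 0 to 0.012), about 0.050 when it touches a 60 mm dish lying against both pins, end stop 0.058. Sliding friction about 1.5 N; it stays where it is left. Its flat front face, 50 mm wide (x) and 12 mm high, is at y = -80 mm + travel from the window's centre.
- jaw_grip (a point): grip point on the jaw: on the axis of its upright square aluminium post, 20 x 20 mm, 94 mm above the bench (12 mm below the post's top), 35 mm behind the jaw's front face. The jaw's low part under the post reaches 10 mm above the plate. Axes as the light base's.
There are look-alikes about, which are no part of the job. Leave any purple or turquoise look-alike of the dish alone.

How it is judged:
By the outcome, as a careful person would: the job done as asked, in the order asked, and still so for the second after the job is handed in, with the robot touching nothing.
It also fails if it takes over 42 s, if anything falls off the work surface, if the arm or the gripper's body presses on something with over 40 N, if the wrist force passes 120 N, or if a joint passes its speed limit or range.

## Working session

There is one attempt and no reset: what is moved stays moved. The work goes in short steps, each a Python script; the robot and the scene stay as the last script left them, time stands still between calls to the robot, and variables do not carry over. Pictures are saved under pics/ and viewed, at most 10 in all, crops included, and the job is handed in when it is done.

```bash
mkdir -p pics; cat > h.py <<'E'
import numpy as np, cv2
from workcell import bot, hand, kinematics, get_obs, vision, hand_in
def shot(cam,name):
    r=vision.read_camera(cam); cv2.imwrite(f'pics/{name}.png',cv2.cvtColor(r['frame'],cv2.COLOR_RGB2BGR))
    np.savez(f'pics/{name}.npz',**{k:np.array(v) for k,v in r.items()}); return r
def load(name): return dict(np.load(f'pics/{name}.npz'))
def onplane(r,px,z):
    """pixels -> world points on the plane at height z"""
    p=cv2.undistortPoints(np.array(px,float).reshape(-1,1,2),r['intrinsics'],r['dist']).reshape(-1,2)
    R,t=r['view'][:3,:3],r['view'][:3,3]; c=-R.T@t
    d=np.c_[p,np.ones(len(p))]@R
    return c+d*((z-c[2])/d[:,2])[:,None]
def project(r,P):
    return cv2.projectPoints(np.array(P,float).reshape(-1,3),cv2.Rodrigues(r['view'][:3,:3])[0],r['view'][:3,3],r['intrinsics'],r['dist'])[0].reshape(-1,2)
def quat(yaw): # tool down, tool x-axis at yaw
    return [np.cos(yaw/2),np.sin(yaw/2),0,0]
E
python3 - <<'E'
from h import *
a=shot('scene','scene0');b=shot('side','side0');shot('wrist','wrist0')
o=get_obs();print(o['time_s'],o['orientation'],o['gripper_width'],bot.tcp_to_tips)
for r in(a,b):print(-r['view'][:3,:3].T@r['view'][:3,3])
E
```

```text
0.15 [ 1.27071262e-01  9.91893436e-01 -5.48275249e-04 -7.12982762e-05] 0.08550063747438369 0.017
[ 0.84932862 -0.33577868  0.93192443]
[ 0.3441489  -0.63616026  0.67641785]
```

View pics/scene0.png

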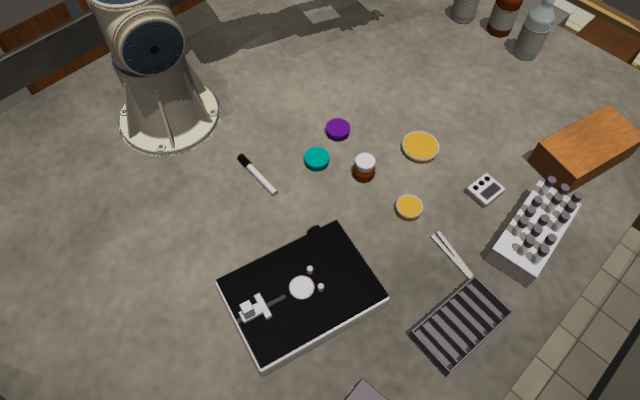

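View pics/side0.png

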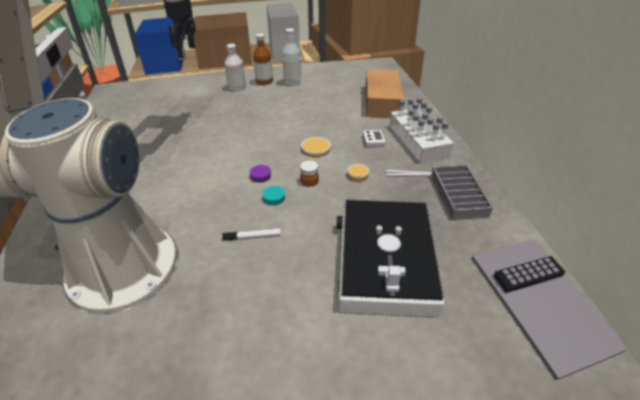

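Scene view: the amber dishes are at (409,207) (small) and (420,146) (large). The purple (338,129) and turquoise (317,158) discs are look-alikes, and the jar is at (365,167). The smaller amber dish at (409,207) fits the description. The stage window is at (302,287), the pins at (310,269) and (321,287), and the jaw at (255,308). Next I'll enlarge to confirm the dish and read pixels.

```bash
python3 - <<'E'
import cv2,numpy as np
i=cv2.imread('pics/scene0.png')
a=cv2.resize(i[120:240,340:460],None,fx=4,fy=4,interpolation=cv2.INTER_CUBIC)   # scale4 
cv2.imwrite('pics/c1.png',a)
b=cv2.resize(i[210:380,205:405],None,fx=3.5,fy=3.5,interpolation=cv2.INTER_CUBIC)
cv2.imwrite('pics/c2.png',b)
E
```

```text
(no output)
```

View pics/c1.png

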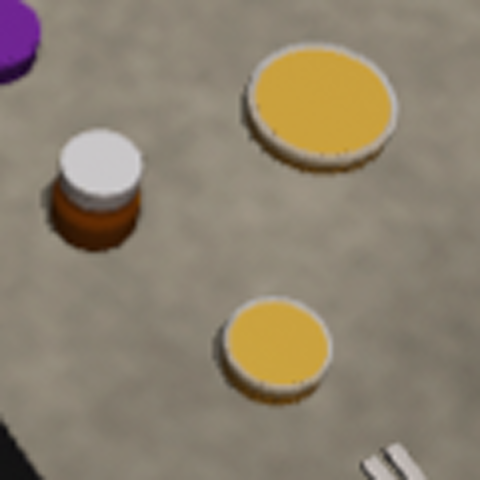

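View pics/c2.png

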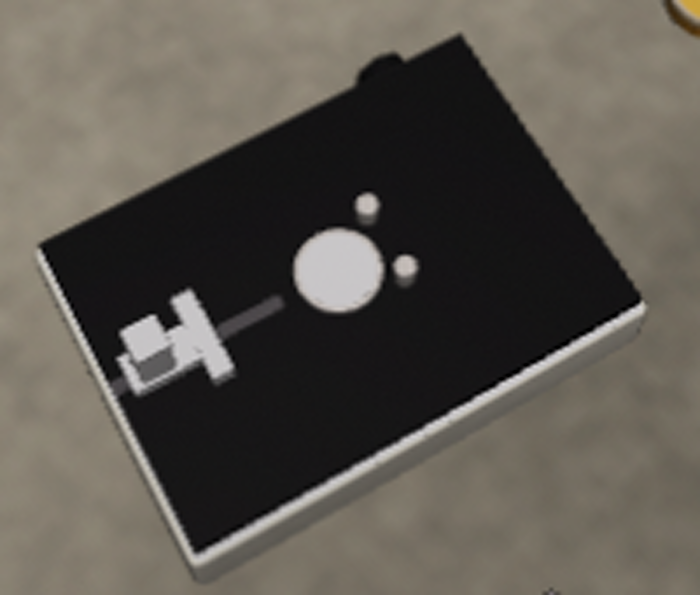

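The crop confirms it. The small dish's lid top is centred at crop (277,343), about (409,205.6) in the image. The big dish is clearly larger, at crop (322,103). On the stage, in crop-2 pixels: plate corners (40,246), (461,36), (643,303), (195,553); window (338,270); pin tops (367,203) and (405,264); post top (147,338).

```bash
python3 - <<'E'
from h import *
from scipy.optimize import least_squares
s=load('scene0'); d=load('side0')
c2=lambda p:(np.array(p,float)+.5)/3.5-.5+[205,210]
c1=lambda p:(np.array(p,float)+.5)/4-.5+[340,120]
px=c2([(40,246),(461,36),(643,303),(195,553),(338.5,270),(367,203),(405.5,264)])
M=np.array([(-.095,-.135,.06),(-.095,.135,.06),(.095,.135,.06),(.095,-.135,.06),(0,0,.06),(-.0206,.0295,.074),(.0206,.0295,.074)])
def W(q,M):
    c,n=np.cos(q[2]),np.sin(q[2]);return np.c_[q[0]+c*M[:,0]-n*M[:,1],q[1]+n*M[:,0]+c*M[:,1],M[:,2]]
g=onplane(s,px,.06); yaw=np.arctan2(*(g[1]-g[0])[[1,0]])-np.pi/2
f=least_squares(lambda q:(project(s,W(q,M))-px).ravel(),[*g[4][:2],yaw]);q=f.x
print('stage',q,np.degrees(q[2]));print((project(s,W(q,M))-px).round(1).tolist())
print('window direct',onplane(s,px[4:5],.06),'side',onplane(d,[(389,243)],.06))
p=onplane(s,[c2((147,338))],.106)[0][:2]-q[:2];c,n=np.cos(q[2]),np.sin(q[2])
print('post in stage',c*p[0]+n*p[1],-n*p[0]+c*p[1])
print('dish scene',onplane(s,c1([(277,343),(221,343),(333,343)]),.02),'side',onplane(d,[(358,171)],.02))
print('big',onplane(s,c1([(322,103),(246,103),(397,103)]),.016))
print('jar',onplane(s,c1([(101,162)]),.055))
# refine with image segmentation in both views
for nm,r,roi in(('scene',s,(390,190,430,225)),('side',d,(340,160,375,185))):
    x0,y0,x1,y1=roi;h=cv2.cvtColor(r['frame'][y0:y1,x0:x1],cv2.COLOR_RGB2HSV)
    m=((h[...,1]>110)&(h[...,2]>150)).astype(np.uint8);ys,xs=np.nonzero(m);c=[(xs.mean()+x0,ys.mean()+y0)]
    print(nm,c,m.sum(),onplane(r,c,.0195))
for nm,r,roi in(('scene',s,(286,272,317,303)),('side',d,(375,233,403,253))):
    x0,y0,x1,y1=roi;v=r['frame'][y0:y1,x0:x1].min(2);n_,l,st,ce=cv2.connectedComponentsWithStats((v>110).astype(np.uint8))
    k=1+st[1:,4].argmax();c=[ce[k]+[x0,y0]];print(nm,c,st[k],onplane(r,c,.06))
E
```

```text
stage [ 0.58460613 -0.09662339 -0.25960693] -14.87438132082157
[[-0.5, -0.7], [0.2, -0.8], [0.3, -1.1], [-0.3, 0.0], [0.1, 0.5], [0.2, 0.8], [0.1, 1.0]]
window direct [[ 0.58374118 -0.09613425  0.06      ]] side [[ 0.58264305 -0.10008957  0.06      ]]
post in stage 0.00038198968061475824 -0.10965837086372424
dish scene [[0.59966131 0.21539995 0.02      ]
 [0.57805473 0.19326949 0.02      ]
 [0.62131778 0.23758    0.02      ]] side [[0.59738516 0.2079787  0.02      ]]
big [[0.50959521 0.36865267 0.016     ]
 [0.47775    0.33571444 0.016     ]
 [0.54111866 0.40128988 0.016     ]]
jar [[0.46394204 0.21596603 0.055     ]]
scene [(np.float64(409.0386597938144), np.float64(205.4742268041237))] 388 [[0.59994135 0.21576195 0.0195    ]]
side [(np.float64(357.9407894736842), np.float64(169.88815789473685))] 152 [[0.59870564 0.21359891 0.0195    ]]
scene [array([301.15923567, 286.84076433])] [  3   3  25  24 471] [[ 0.58355891 -0.09647938  0.06      ]]
side [array([388.63473054, 242.31437126])] [  2   1  24  18 334] [[ 0.5824891  -0.09805729  0.06      ]]
```

```bash
python3 - <<'E'
from h import *
bot.reach([.560,-.09,.33],quat(np.radians(75.1)));bot.dwell(.15);r=shot('wrist','wst');print(get_obs()['time_s'],-r['view'][:3,:3].T@r['view'][:3,3])
bot.reach([.5995,.215,.20],quat(np.radians(135)));bot.dwell(.15);r=shot('wrist','wdi');print(get_obs()['time_s'],get_obs()['position'])
a=cv2.imread('pics/wst.png');b=cv2.imread('pics/wdi.png');cv2.imwrite('pics/w2.png',cv2.resize(np.vstack([a,b]),(480,600)))
for n in('wst','wdi'):print(project(load(n),[(.5835,-.0975,.06)]),project(load(n),[(.5995,.215,.02)]))
E
```

```text
3.1917 [ 0.58159207 -0.01294273  0.45507687]
4.6583 [0.60004439 0.21393701 0.20069309]
[[337.87498083 164.32758641]] [[285.59085451 -99.28899237]]
[[123.55909428 361.55270704]] [[321.53284557 178.72510535]]
```

View pics/w2.png

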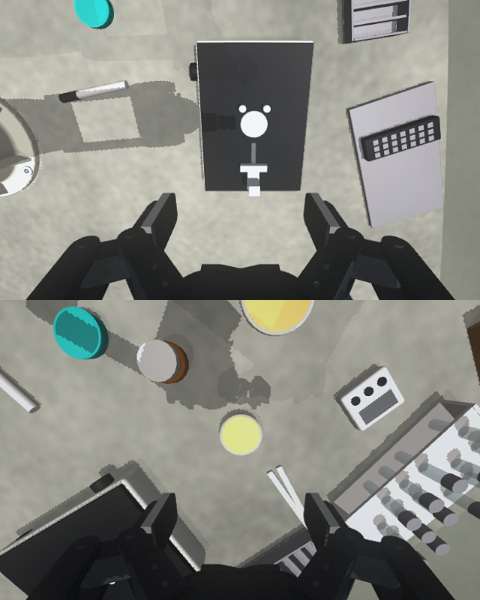

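Top: the window is at about (338,165) px, pins at (323,145) and (357,145), post top near (338,250). Bottom: the amber dish is alone at about (321,179) px, and the finger lines left and right of it are free. I'll refine with image code.

```bash
python3 - <<'E'
from h import *
r=load('wst');f=r['frame'];x0,y0,x1,y1=300,125,380,270
v=f[y0:y1,x0:x1].min(2)
n,l,st,ce=cv2.connectedComponentsWithStats((v>150).astype(np.uint8))
for k in range(1,n):
    if st[k,4]>15:
        print(st[k],ce[k]+[x0,y0],[onplane(r,[ce[k]+[x0,y0]],z)[0].round(4) for z in(.06,.074,.106)])
r=load('wdi');x0,y0,x1,y1=285,145,358,215
h=cv2.cvtColor(r['frame'][y0:y1,x0:x1],cv2.COLOR_RGB2HSV);m=((h[...,1]>70)&(h[...,2]>150)).astype(np.uint8)
n,l,st,ce=cv2.connectedComponentsWithStats(m);k=1+st[1:,4].argmax();c=ce[k]+[x0,y0]
print('dish',st[k],c,onplane(r,[c],.0195));o=get_obs();print(o['position'],o['wrist_force'])
cv2.imwrite('pics/post.png',cv2.resize(cv2.cvtColor(f[200:270,290:390],cv2.COLOR_RGB2BGR),None,fx=6,fy=6,interpolation=cv2.INTER_CUBIC))
E
```

```text
[19 15  9 10 76] [323.         144.61842105] [array([ 0.5708, -0.0669,  0.06  ]), array([ 0.5712, -0.065 ,  0.074 ]), array([ 0.5721, -0.0606,  0.106 ])]
[51 15 10 10 81] [355.44444444 144.72839506] [array([ 0.6121, -0.0779,  0.06  ]), array([ 0.6111, -0.0756,  0.074 ]), array([ 0.6086, -0.0704,  0.106 ])]
[  21   23   36   35 1005] [338.27164179 165.15522388] [array([ 0.5837, -0.0987,  0.06  ]), array([ 0.5837, -0.0957,  0.074 ]), array([ 0.5835, -0.0887,  0.106 ])]
[ 20  96  37  19 446] [337.65470852 227.32511211] [array([ 0.5613, -0.187 ,  0.06  ]), array([ 0.562 , -0.1809,  0.074 ]), array([ 0.5637, -0.1668,  0.106 ])]
[   0  123   80   22 1311] [339.41952708 261.07017544] [array([ 0.5507, -0.2414,  0.06  ]), array([ 0.5518, -0.2333,  0.074 ]), array([ 0.5543, -0.2148,  0.106 ])]
dish [  11   11   50   48 1917] [320.74647887 179.49087115] [[0.59959273 0.21373045 0.0195    ]]
[0.60004439 0.21393701 0.20069309] [-0.13526558  0.40016752 -0.63857255]
```

View pics/post.png

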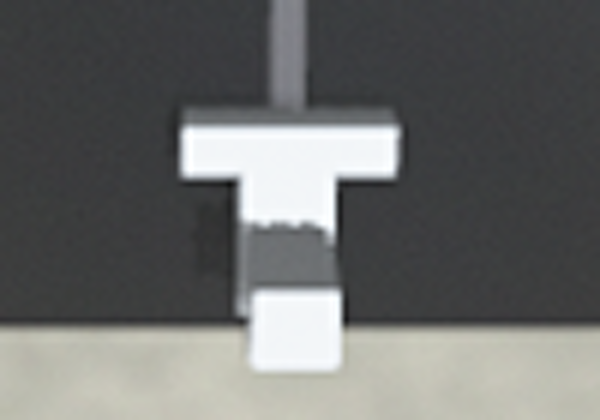

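```bash
python3 - <<'E'
from h import *
r=load('wst');print('post',onplane(r,[(296.5/6-.5+290,330.5/6-.5+200)],.106))
q=quat(np.radians(135))
bot.servo_line([.5996,.2145,.06],velocity=.15)
bot.servo_line([.5996,.2145,.0185],velocity=.08);o=get_obs();print(o['position'],o['wrist_force'])
hand.move_gripper(.045,25);o=get_obs();print('grip',o['gripper_width'],o['grip_force'],o['position'],o['wrist_force'])
bot.servo_line([.5996,.2145,.17],velocity=.15);bot.dwell(.1)
o=get_obs();print(o['time_s'],o['gripper_width'],o['grip_force'],o['position'],o['wrist_force'])
a=shot('side','lift');w=shot('wrist','wl')
A=cv2.resize(cv2.imread('pics/lift.png')[60:220,270:470],(600,480));B=cv2.resize(cv2.imread('pics/wl.png')[120:400],(274,120));A[:120,:274]=B
cv2.imwrite('pics/lc.png',A)
E
```

```text
post [[ 0.55597526 -0.20517941  0.106     ]]
[0.59951921 0.21445362 0.01814668] [ 0.45440729 -0.26556267  0.327226  ]
grip 0.059072076104757024 26.92368060350418 [0.5999865  0.21463042 0.01920605] [-0.25576055 -1.13900729  5.21302552]
8.0333 0.05898828020727843 26.97087049484253 [0.59895615 0.21428405 0.16876874] [ 0.27609275 -0.32781779 -0.63721448]
```

View pics/lc.png

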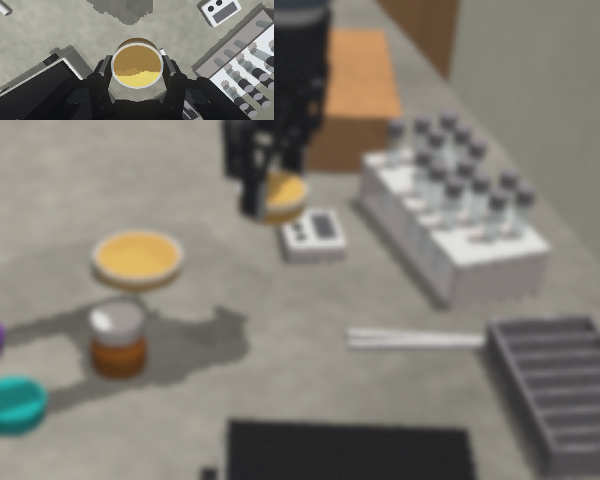

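The dish is held level (width 59 mm); the big dish and jar are undisturbed. Now placing it 4 mm short of the pins.

```bash
cat >> h.py <<'E'
YAW=np.radians(-14.9); C=np.array([.5835,-.0978])
def st(x,y,z): # stage-frame x,y + world z -> world
    c,s=np.cos(YAW),np.sin(YAW); return [C[0]+c*x-s*y,C[1]+s*x+c*y,z]
def inst(p):
    c,s=np.cos(YAW),np.sin(YAW); d=np.array(p[:2])-C; return np.array([c*d[0]+s*d[1],-s*d[0]+c*d[1]])
QS=quat(YAW+np.pi/2)
E
python3 - <<'E'
from h import *
bot.reach(st(0,-.004,.17),QS)
bot.servo_line(st(0,-.004,.088),velocity=.12);bot.dwell(.1)
o=get_obs();print(inst(o['position']),o['position'][2]);f0=o['wrist_force'][2];dz=.088-o['position'][2]
for z in np.arange(.083,.0765,-.001):
    bot.servo_line(st(0,-.004,z+dz),velocity=.03);o=get_obs()
    print(z,o['position'][2],o['wrist_force'][2]-f0)
    if o['wrist_force'][2]-f0>2:break
hand.move_gripper(.085);o=get_obs();print(inst(o['position']),o['time_s'],o['wrist_force'])
bot.servo_line(st(0,-.004,.17),velocity=.2)
bot.servo_line(st(0,-.08,.20),velocity=.2);bot.dwell(.1)
s=shot('scene','s2');print(get_obs()['time_s'])
r=shot('side','d2')
A=cv2.resize(cv2.imread('pics/s2.png')[215:375,210:400],None,fx=3,fy=3,interpolation=cv2.INTER_CUBIC)
B=cv2.resize(cv2.imread('pics/d2.png')[190:320,330:450],None,fx=3,fy=3,interpolation=cv2.INTER_CUBIC)
o=np.zeros((480,570+230,3),np.uint8);o[:480,:570]=A;o[:390,570:]=B[:,65:295];cv2.imwrite('pics/p2.png',o)
E
```

```text
[ 0.00067902 -0.00383076] 0.08891974237317979
0.083 0.08197359322585886 1.3380340583252455
0.082 0.08104822049638644 0.5854084168682323
0.081 0.08001368046793485 0.6483857402759929
0.08 0.07921680692795163 2.9925321331210983
[-2.19503761e-05 -4.01731327e-03] 11.7583 [-0.02675675 -0.96272337 -0.11147435]
13.075
```

View pics/p2.png

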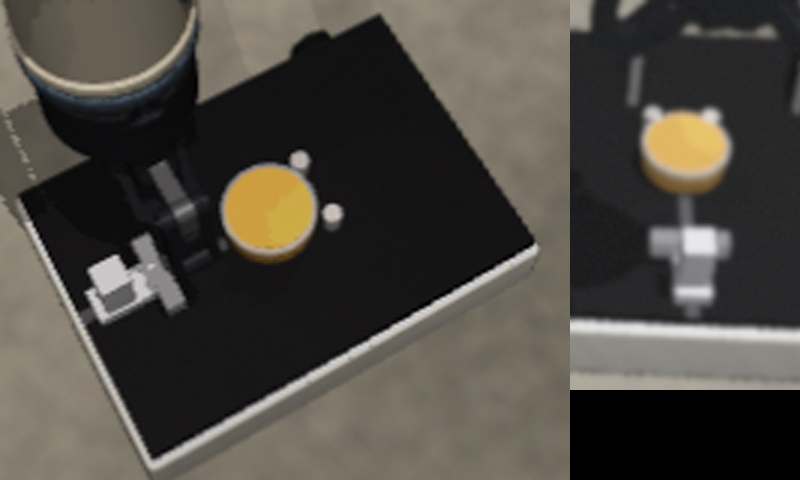

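The dish lies flat over the window just short of the pins (left panel, dish about (269,212); pins (300,160) and (333,213)), and the post top is at about (110,275). Next I'll grip the post and slide the jaw up until the force rises.

```bash
python3 - <<'E'
from h import *
yv=np.array([-np.sin(YAW),np.cos(YAW),0]);F=lambda o:float(np.dot(o['wrist_force'],yv))
bot.servo_line(st(0,-.110,.16),velocity=.15)
bot.servo_line(st(0,-.110,.092),velocity=.12);bot.dwell(.15)
o=get_obs();b=F(o);print('base',b,inst(o['position']),o['position'][2],o['wrist_force'])
hand.move_gripper(.01,30);o=get_obs();print('grip',o['gripper_width'],o['grip_force'],inst(o['position']),o['wrist_force'],F(o)-b)
bot.servo_line(st(0,-.073,.092),velocity=.05);bot.dwell(.1);o=get_obs();print('slid',inst(o['position']),F(o)-b)
for y in np.arange(-.072,-.058,.001):
    bot.servo_line(st(0,y,.092),velocity=.02);bot.dwell(.05);o=get_obs();f=F(o)-b
    print(round(y,4),inst(o['position'])[1].round(4),round(f,2))
    if f<-7:break
print(o['time_s'],o['gripper_width'],o['wrist_force'])
s=shot('scene','s3');r=shot('side','d3')
E
```

```text
base 0.14708738090254686 [ 0.00069813 -0.11004213] 0.09298499878779165 [-0.3268327   0.23916857 -0.0472641 ]
grip 0.019581956909894612 33.966434597969055 [-6.35327737e-05 -1.10005037e-01] [-0.20576353  0.95977696  2.52982758] 0.7275095619748955
slid [-0.00013954 -0.07200123] 1.4622070847422464
-0.072 -0.0712 -0.33
-0.071 -0.0703 -0.44
-0.07 -0.0694 -1.59
-0.069 -0.0684 -0.74
-0.068 -0.0674 -0.83
-0.067 -0.0665 -1.07
-0.066 -0.0654 -0.97
-0.065 -0.0645 -1.99
-0.064 -0.0643 -7.35
18.775 0.01939651660177266 [-4.4689728  -6.26016383  5.18492262]
```

Force rose sharply at post y ≈ −0.0645, as predicted (−0.065). Release, retreat and check.

```bash
python3 - <<'E'
from h import *
hand.move_gripper(.085)
bot.servo_line(st(0,-.065,.19),velocity=.15)
bot.reach([.45,.0,.33],QS);bot.dwell(.2)
s=shot('scene','s4');r=shot('side','d4');o=get_obs();print(o['time_s'],o['gripper_width'],o['wrist_force'])
w=shot('wrist','w4');print(project(w,[st(0,0,.08)]),project(s,[st(0,0,.08)]))
for nm,k in(('scene',s),('side',r),('wrist',w)):
    c0=project(k,[st(0,0,.08)])[0]
    if not(20<c0[0]<620 and 20<c0[1]<380):continue
    x0,y0=(c0-45).astype(int);x0=max(x0,0);y0=max(y0,0);h=cv2.cvtColor(k['frame'][y0:y0+90,x0:x0+90],cv2.COLOR_RGB2HSV)
    m=((h[...,1]>90)&(h[...,2]>140)).astype(np.uint8);n,l,q,ce=cv2.connectedComponentsWithStats(m);i=1+q[1:,4].argmax()
    print(nm,q[i],inst(onplane(k,[ce[i]+[x0,y0]],.0795)[0]))
A=cv2.resize(cv2.imread('pics/s4.png')[215:375,210:400],None,fx=2.4,fy=2.4,interpolation=cv2.INTER_CUBIC)
B=cv2.resize(cv2.imread('pics/d4.png')[130:320,310:450],None,fx=2,fy=2,interpolation=cv2.INTER_CUBIC)
o=np.zeros((400,800,3),np.uint8);o[:A.shape[0],:456]=A;o[:380,470:750]=B;cv2.imwrite('pics/p4.png',o)
E
```

```text
21.5833 0.08501292567110039 [ 0.03715051 -0.45780856 -0.2169011 ]
[[434.16306112 210.0072187 ]] [[300.48332758 283.1561195 ]]
scene [ 32  32  29  27 619] [5.33652449e-05 1.23603044e-03]
side [ 32  37  26  19 373] [-0.0004631  -0.00094443]
wrist [  27   28   39   36 1120] [ 0.0012248  -0.00101864]
```

View pics/p4.png

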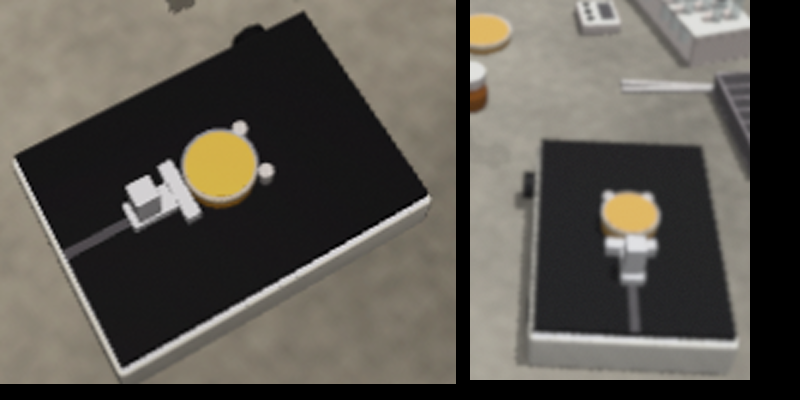

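The dish (left panel (220,167)) lies flat against both pins (240,129) and (266,171), with the jaw against it. The three cameras put it within about 1 mm of the window centre, and the gripper is clear.

```bash
python3 -c "
from workcell import hand_in;print(hand_in())"
```

```text
the job is handed in; nothing more can be done
None
```

The small dish sits flat over the window, held by the jaw against both pins and centred to about 1 mm by the cameras; the gripper has let go, and the job was handed in at about 22 s of the 42 s allowed.

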